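Crank the revolving tea stool round and lock it

TASK

Wind the crank wheel of the tea stool through the number of whole turns that brings the flask round to the pointer at the edge of the stool's seat, finishing with the crank handle back at its own pointer. Then turn the small wing knob in the middle of the wheel clockwise to its stop to lock it, leaving the crank where it stands. Move the seat with the crank only: do not touch the seat or the things on it, and keep them standing.

Things in the scene. Friction and masses are not known exactly. Their poses are not given: they have to be found in the camera images.
- crank_axis (a point): On the upright axis of the crank wheel, 175 mm above the table; its x axis points to the crank's pointer. The wheel is an aluminium disc 160 mm across on a grey post, upper side at z = 116 mm. The stool's stand, drive casing and pointers are fixed. The seat's axis is 310 mm away along this point's +y (on the robot's left). The crank has no play: a path off its circle loads the hand sideways.
- crank_handle (a point): On the axis of the upright black crank handle, 15 mm below its top. The handle is a sleeve 26 mm in diameter, 72 mm long (z = 118 to 190 mm), 65 mm from the crank axis. It spins freely on its pin, so it can be held, the hand keeping its yaw, and carried round the circle. About 2 N turns the wheel; it stays where left. Fingertips below z = 153 mm here would hit the wing knob.
- crank_mark (a point): Where the crank handle's axis must stand at the end of a whole turn: 65 mm from the crank axis, 175 mm above the table, in line with the crank's pointer, a flat dark steel arrow-shaped plate about 45 mm long beside the wheel's rim. The handle starts here.
- crank (a joint): Angle of the crank wheel, rad, 0 at the start with the handle at its pointer; grows clockwise seen from above. Can be turned without end either way. The seat is geared to it 6 to 1 in the same sense: each full clockwise turn of the crank moves the seat 60 degrees clockwise.
- lock (a joint): Angle of the black wing knob, rad, growing clockwise seen from above, from 0 (wing square to the direction of the crank's pointer) to a stop at 1.571 (locked, wing in line with the crank's pointer). Starts at 0.15 to 0.45. About 0.06 N m turns it; it stays where left and does not turn with the wheel.
- lock_grip (a point): Middle of the wing knob, on the crank axis, 146 mm above the table. The wing is a bar 64 mm long, 18 mm thick and 26 mm high (z = 125 to 151 mm); its length lies along this point's y axis. Grip it across its thickness from above with the TCP at this point, opening the fingers no more than 60 mm so as to clear the crank handle.
- seat_axis (a point): Centre of the top of the round white plastic seat, 340 mm across, 160 mm above the table, which turns about this upright axis.
- serving_place (a point): The place beside the seat's pointer (a flat dark steel arrow-shaped plate just outside the rim) where the flask must come to stand: 110 mm from the seat's axis, 160 mm above the table, fixed (does not turn with the seat). Seen from above, the flask starts 60, 120 or 180 degrees counter-clockwise of it about the seat's axis: one, two or three clockwise turns of the crank.
- flask: Turquoise vacuum flask with a grey lid and a round press button on top: the tallest thing on the seat, 80 mm in diameter, 195 mm tall, loose, standing 110 mm from the seat's axis. Origin: centre of its underside.
- dispenser: Clear plastic sugar dispenser with a steel cone lid and slanting spout, 70 mm in diameter, about 150 mm tall, loose on the seat. Origin: centre of its underside.
- mug: White ceramic mug, 76 mm in diameter, 88 mm tall, loose on the seat. Origin: centre of its underside.
- coaster: Round wooden coaster, 90 mm across, 9 mm thick, loose on the seat. Origin: centre of its underside.
- saucer: Round stainless steel saucer, 96 mm across, 14 mm high, loose on the seat. Origin: centre of its underside.
- seat: The white revolving plastic seat, 22 mm thick, that carries the five things. Origin: centre of its underside.
Things that resemble listed ones, but are neither listed nor needed, are in the scene too. Several things have the shape of the flask; the one meant has the colours described above.

How it is judged (in metres and radians):
On the way, in this order (a step that is already met when the one before it is completed fails the run):
1. The crank has been wound so that the flask stands at the seat's pointer (within 22 mm of the serving place) and the crank handle is at its own pointer (within 13 mm), the wing knob still unlocked (horizontal distance between flask and serving_place below 0.022 m and horizontal distance between crank_handle and crank_mark below 0.013 m and value of joint lock below 1 rad), for 0.2 s.
2. The wing knob is turned clockwise to its stop (beyond 1.3 rad) with flask and crank handle still at their pointers (horizontal distance between flask and serving_place below 0.022 m and horizontal distance between crank_handle and crank_mark below 0.013 m and value of joint lock above 1.3 rad), for 0.2 s.
At the end, for the whole second after the job is handed in: The flask stands upright and at rest within 22 mm of the serving place, the crank handle is at rest within 13 mm of its mark, and the wing knob is locked (beyond 1.3 rad of its 1.571 rad stop) (all of step 2 and angle between flask's own z axis and vertical below 0.1 rad and linear speed of flask below 0.02 m/s and velocity of joint crank between -0.1 and 0.1 rad/s); the robot touches nothing.
It fails at once if the robot touches the flask, the dispenser, the mug, the coaster or the saucer (contact force between any of the fingers, the arm and flask above 0.5 N or contact force between any of the fingers, the arm and dispenser above 0.5 N or contact force between any of the fingers, the arm and mug above 0.5 N or contact force between any of the fingers, the arm and coaster above 0.5 N or contact force between any of the fingers, the arm and saucer above 0.5 N).
It fails at once if the robot touches the seat (contact force between any of the fingers, the arm and seat above 0.5 N).
It fails at once if a thing on the seat tips over or falls off (angle between any of flask, dispenser, mug, coaster, saucer's own z axis and vertical above 0.35 rad or height (world z) of any of flask, dispenser, mug, coaster, saucer below 0.14 m).
It also fails if it takes over 72 s, if anything falls off the work surface, if the arm or the gripper's body presses on something with over 40 N, if the wrist force passes 120 N, or if a joint passes its speed limit or range.

ROBOT

A 6-joint arm with a two-finger parallel gripper is mounted at the origin on the work surface. World frame = base frame: x ahead of the robot, y to its left, z up, the work surface at z = 0. Lengths are in mm, angles in rad, forces in N, time in s.
With the tool pointing down it reaches from about 325 to 850 mm from the base axis. Payload 15.5 kg.
Tool frame: the origin (TCP) lies between the finger pads, 19 mm behind the fingertips; this is the grasp point; z points along the fingers, y is the line along which they close (so a half turn about z gives the same grasp; the last joint's range is limited). The gripper opens to 91 mm and grips with 3 to 60 N. Pads are 32 mm wide; open, the fingers measure 118 mm over their backs; the gripper's body (76 mm by 178 mm) begins 60 mm behind the grasp point.
Start: joints at [-0.096, 0.494, 1.345, -0, 1.302, -0.096], TCP at [625.001, 0.003, 232.715] pointing down, gripper open.
Joint ranges: [-2.91, 2.91], [-0.82, 2.16], [0.22, 2.67], [-1.22, 4.37], [0.12, 2.79], [-3.08, 3.08]. Speed limits (rad/s): [1.89, 1.89, 2.57, 3.01, 3.01, 3.01].

INTERFACE

Orientations are given as a unit quaternion [w, x, y, z].
In Python, from rig import bot, read_camera, camera_info gives the robot as it stands.
- The arm moves only by the shell command python3 -m jog 'ROWS' [OPENING]. ROWS is a JSON object whose one key "steps" holds a list of rows, each a list of 2 entries, a list of its own where there are three numbers: the shift along the tool's x, y, z in units of 30 mm (1.0 is 30 mm), then the turn, a rotation vector about the tool's x, y, z in units of 10 degrees (1.0 is 10 degrees). A call has exactly 10 rows; each row shifts and turns the commanded pose from where the row before left it, along the tool's axes as they then stand; what a row does not reach is not made up. A row lasts 1/8 s, in which the tool goes at most 62.5 mm and 10.7 degrees, less where a joint would pass 70% of its speed; a pose out of reach is approached as far as the arm can. A call is refused whole if a number of a shift passes 1 or a number of a turn 1, either way. A call with a gripper value outside its range is refused whole. OPENING is the opening, from 0 (shut) to 1 (fully open), set as the call begins (- or left out, the last holds). The fingers move at their own pace and stop on an object; the grip force is fixed at half the most. Time passes only in rows, so rows that do not move let the fingers close, or fill a call up. It gives the time, the measured TCP pose, the force, the opening and the grip force at its end, in the units of the state.
- bot.observe(): the state, without advancing time (a new reading comes with each control period).
- read_camera(name): name is "scene" or "side" or "wrist"; returns the picture (384x512x3 uint8, red, green, blue); there is no depth.
- camera_info(name): a dict with "camera_matrix" (3x3 intrinsics, pixels), "dist_coeffs" ([k1, k2, p1, p2, k3] as OpenCV has them; the pictures are not rectified), "rvec" (rotation vector, rad) and "tvec" (3), from world to camera coordinates, as OpenCV has them; the wrist camera has in their place "T_tool_cam" (4x4, takes a point from camera to tool coordinates, whose origin is the TCP and whose axes are the flange's). Camera axes: x right, y down, z forward; pixel columns grow to the right and rows downward; lengths in mm; the calibration is good to about 2 mm. A picture is of the moment at which its call begins: read the wrist's pose just before it. camera_info takes no time and is no camera call.
- bot.close_job(): hands the job in; it is judged then, once.
The state is a dict: "time_s": time; "joint_positions": joint angles; "qd": joint speeds; "tau": joint torques, N m; "tool_pos": TCP position; "tool_rot": TCP orientation; "ft_force": force on the tool from outside, world axes, zero at the start; "torque": the same for the moment, N m; "finger_gap": opening from 0.0 (shut) to 1.0 (fully open); "gripper_force": force on a finger pad.
Only numpy, scipy, OpenCV 4.12 (cv2) and the standard library are available. Lean on these libraries where they do the work, as an engineer would, in place of code of your own. Each camera call takes 0.05 s, during which the arm holds its last target. There are 200 camera calls.

## Working session

There is one attempt and no reset: what is moved stays moved. The work goes in short steps, Python scripts to look and compute and a shell command to move; the robot and the scene stay as the last step left them, time stands still between calls to the robot, and variables do not carry over. Pictures are saved under pics/ and viewed, at most 10 in all, crops included, and the job is handed in when it is done.

```bash
mkdir -p pics; ls
python3 - <<'E'
from rig import bot, read_camera, camera_info
import cv2
s=bot.observe();print(s)
for n in("scene","side","wrist"):
    im=read_camera(n);cv2.imwrite(f"pics/{n}0.png",im[:,:,::-1]);i=camera_info(n);print(n,i)
E
```

```text
pics
{'time_s': 0.0, 'joint_positions': array([-9.55087999e-02,  4.94172790e-01,  1.34612183e+00,  3.85151822e-05,
        1.30251411e+00, -9.55290008e-02]), 'qd': array([-1.58882309e-03,  6.12150848e-04, -4.85988971e-04, -1.55990975e-04,
        1.79202981e-05,  1.70595853e-03]), 'tau': array([-1.07322368e-03, -8.78814626e+01, -3.81857479e+01,  7.05250050e-02,
        5.33505273e-02, -1.50444166e-04]), 'tool_pos': array([6.24643709e+02, 4.42890766e-02, 2.32147873e+02]), 'tool_rot': array([-4.80809402e-04,  7.07103126e-01,  7.07110175e-01, -3.72661964e-04]), 'ft_force': array([-0.23608701, -0.26325925, -0.17408852]), 'torque': array([ 0.075968  , -0.00195679, -0.0046772 ]), 'gripper_force': 0.0, 'finger_gap': 0.999207317272457}
scene {'camera_matrix': array([[403.67144064,   0.        , 246.74435471],
       [  0.        , 403.67144064, 186.50477316],
       [  0.        ,   0.        ,   1.        ]]), 'dist_coeffs': array([0.03751592, 0.        , 0.        , 0.        , 0.        ]), 'rvec': array([ 2.16467065,  0.68547678, -0.31934525]), 'tvec': array([-597.40641374,  -42.28782435
[... 322 characters left out ...]
 0.33773037]), 'tvec': array([-420.85975248,  357.24120861,  576.62247891])}
wrist {'camera_matrix': array([[334.29435047,   0.        , 257.87574038],
       [  0.        , 334.29435047, 190.56734992],
       [  0.        ,   0.        ,   1.        ]]), 'dist_coeffs': array([-0.03876164,  0.        ,  0.        ,  0.        ,  0.        ]), 'T_tool_cam': array([[ 2.68727058e-04, -9.55440826e-01, -2.95182581e-01,
         8.37262892e+01],
       [ 9.99999963e-01,  2.47560503e-04,  1.09077020e-04,
         4.34363571e-01],
       [-3.11410895e-05, -2.95182599e-01,  9.55440857e-01,
        -1.52670098e+02],
       [ 0.00000000e+00,  0.00000000e+00,  0.00000000e+00,
         1.00000000e+00]])}
```

View pics/scene0.png

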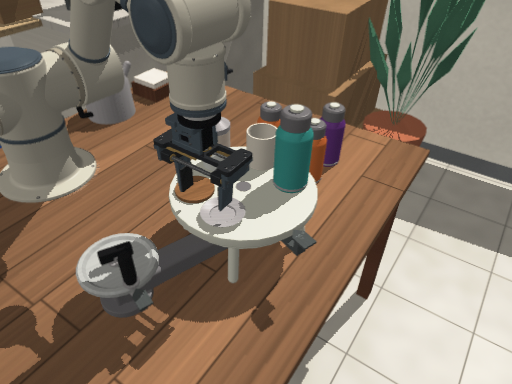

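View pics/side0.png

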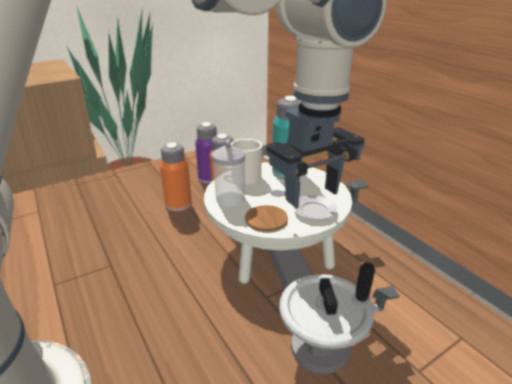

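View pics/wrist0.png

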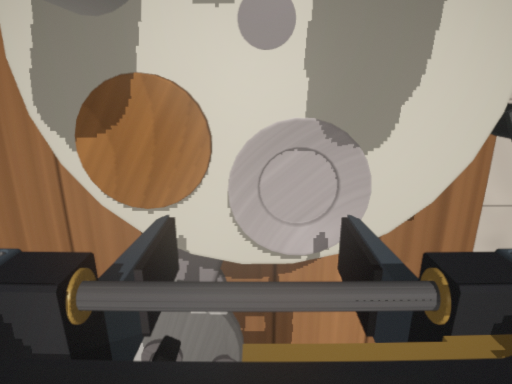

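The scene view shows the turquoise flask at (293,150), with an orange one at (270,115), another orange one at (316,150) and a purple one at (333,135) all standing off the seat. The seat's pointer is at (300,241). The crank wheel is at (118,265), with the wing and the handle overlapping near (120,260). In the side view the wheel is at (325,310), the wing at (328,296), the handle at (366,282), the crank pointer at (385,297) and the seat pointer at (357,187). The wrist view shows only the saucer, the coaster and part of the wheel at lower left.

```bash
cat > h.py <<'E'
import numpy as np, cv2
from scipy.spatial.transform import Rotation as R
from rig import bot, read_camera, camera_info
def pose(s): 
    q=s["tool_rot"]; T=np.eye(4); T[:3,:3]=R.from_quat([q[1],q[2],q[3],q[0]]).as_matrix(); T[:3,3]=s["tool_pos"]; return T
def ray(n,px,Tt=None):
    i=camera_info(n); u=cv2.undistortPoints(np.array([[px]],float),i["camera_matrix"],i["dist_coeffs"])[0,0]
    if n=="wrist": T=Tt@i["T_tool_cam"]
    else:
        T=np.eye(4); T[:3,:3]=cv2.Rodrigues(i["rvec"])[0].T; T[:3,3]=-T[:3,:3]@i["tvec"]
    d=T[:3,:3]@[u[0],u[1],1]; return T[:3,3],d/np.linalg.norm(d)
def plane(n,px,z,Tt=None):
    o,d=ray(n,px,Tt); return (o+d*(z-o[2])/d[2]).round(1)
def tri(*rays):
    A=sum(np.eye(3)-np.outer(d,d) for o,d in rays); b=sum((np.eye(3)-np.outer(d,d))@o for o,d in rays)
    p=np.linalg.solve(A,b); return p.round(1), [round(float(np.linalg.norm(np.cross(p-o,d))),1) for o,d in rays]
E
python3 - <<'E'
from h import *
print("wheel",plane("side",(326,308),116),plane("scene",(118,263),116))
print("handle top",plane("side",(367,266),190),plane("scene",(110,263),190), plane("scene",(122,250),190))
print("crank ptr tip/base",plane("side",(375,299),100),plane("side",(393,294),100))
print("seat",plane("side",(278,203),160),plane("scene",(244,192),160))
print("seat ptr",plane("scene",(285,240),150),plane("scene",(312,242),150))
print("flask top",plane("scene",(296,110),355), plane("scene",(292,180),160))
a=cv2.imread("pics/scene0.png")[200:330,60:330]; b=cv2.imread("pics/side0.png")[170:380,230:420]
a=cv2.resize(a,None,fx=2.9,fy=2.9,interpolation=2)[:,:400]; b=cv2.resize(b,(399,440),interpolation=2)
a=cv2.copyMakeBorder(a,0,600-a.shape[0],0,0,0);b=cv2.copyMakeBorder(b,0,160,0,0,0)
cv2.imwrite("pics/c1.png",np.hstack([a,b]))
E
```

```text
wheel [ 525.1 -174.   116. ] [ 537.3 -172.8  116. ]
handle top [ 590.2 -189.5  190. ] [ 586.3 -215.1  190. ] [ 580.1 -182.6  190. ]
crank ptr tip/base [ 624.7 -195.3  100. ] [ 662.  -204.8  100. ]
seat [607.   88.4 160. ] [644.4 108.6 160. ]
seat ptr [791.3  43.2 150. ] [838.   69.7 150. ]
flask top [716.6 185.1 355. ] [710.7 209.5 160. ]
```

View pics/c1.png

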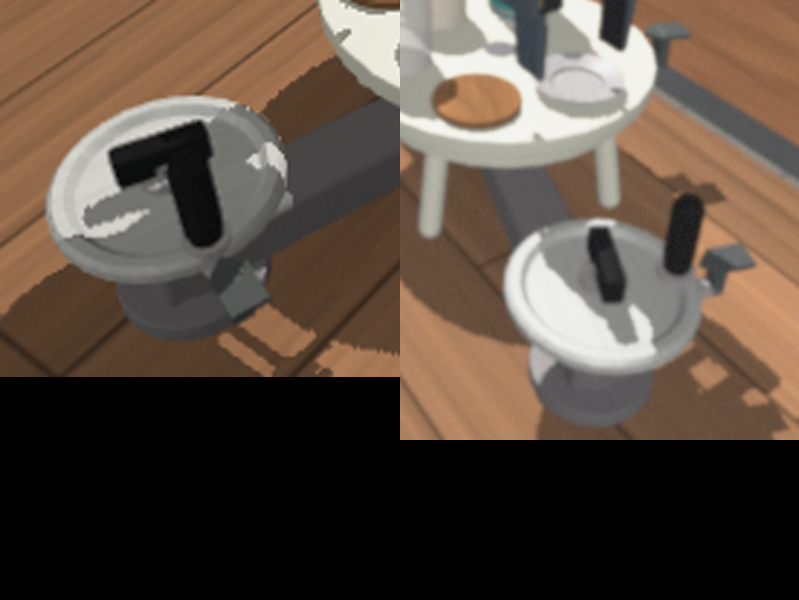

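The crops confirm the crank: wing in the middle, upright handle near (590,-190), steel pointer beside the rim. I'll lift clear and move over the crank for close wrist views.

```bash
python3 -m jog '{"steps":[[[0,0,-1],[0,0,0]],[[-0.5,0,-1],[0,0,0]],[[-1,-0.5,-1],[0,0,0]],[[-1,-0.5,-0.3],[0,0,0]],[[-1,-0.5,0],[0,0,0]],[[-1,-0.5,0],[0,0,0]],[[-1,-0.5,0],[0,0,0]],[[-0.7,-0.5,0],[0,0,0]],[[0,0,0],[0,0,0]],[[0,0,0],[0,0,0]]]}' 1
python3 - <<'E'
from h import *
import json
s=bot.observe();T=pose(s);np.save("T1.npy",T)
for n in("wrist","scene","side"): cv2.imwrite(f"pics/{n}1.png",read_camera(n)[:,:,::-1])
b=cv2.imread("pics/wrist1.png"); a=cv2.imread("pics/scene1.png")[80:300,60:360]; c=cv2.imread("pics/side1.png")[100:380,180:430]
a=cv2.resize(a,(400,293));c=cv2.resize(c,(400,448))
p=np.zeros((600,800,3),np.uint8); p[:293,:400]=a; p[:448,400:]=c; p[293:593,:400]=cv2.resize(b,(400,300))
cv2.imwrite("pics/c2.png",p)
E
```

```text
time_s: 1.4
tool_pos: [535.2, -185.6, 331.6]
tool_rot: [-0.0, 0.707, 0.707, 0.0]
ft_force: [0.5, -0.3, 0.2]
finger_gap: 0.999
gripper_force: 0.0
```

View pics/c2.png

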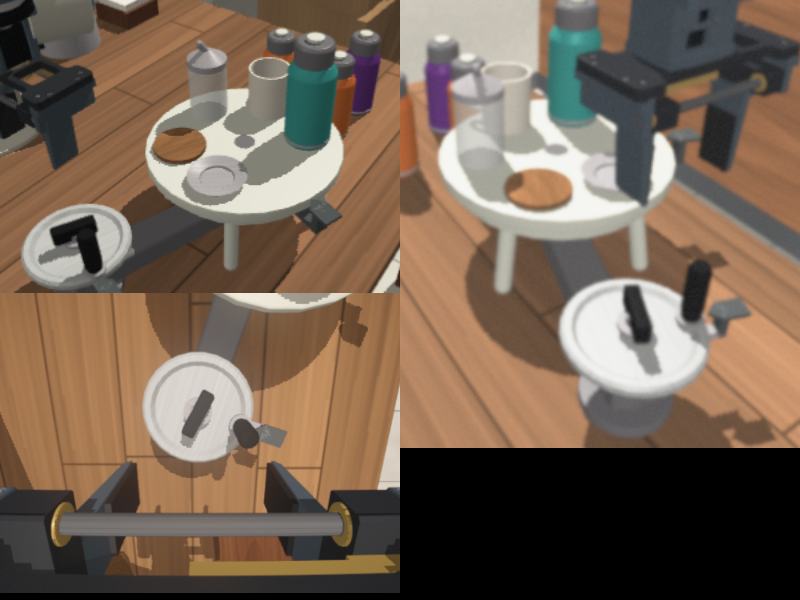

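The scene view (unblocked) shows the turquoise flask at about (293,150), the only turquoise one on the seat, and the seat pointer at (298,241). In the wrist view the wheel is at (252,146), the wing is slanted, the handle is at about (313,178), and the pointer plate is at (345,183).

```bash
cat > m.py <<'E'
from h import *
from scipy.optimize import least_squares
def circ(P):
    f=least_squares(lambda v:np.hypot(P[:,0]-v[0],P[:,1]-v[1])-v[2],[*P.mean(0),80],loss="soft_l1",f_scale=1.)
    return f.x.round(1), round(float(np.median(abs(f.fun))),2)
def seg(img,lo,hi,seed):
    m=cv2.inRange(cv2.cvtColor(img,cv2.COLOR_BGR2HSV),np.array(lo),np.array(hi)); m=cv2.morphologyEx(m,cv2.MORPH_CLOSE,np.ones((3,3)))
    n,l,st,c=cv2.connectedComponentsWithStats(m); k=l[seed[1],seed[0]]
    return (l==k).astype(np.uint8),st[k],k
def hull(m): return cv2.convexHull(max(cv2.findContours(m,0,1)[0],key=cv2.contourArea))[:,0].astype(float)
E
python3 - <<'E'
from m import *
T=np.load("T1.npy"); w=cv2.imread("pics/wrist1.png"); sc=cv2.imread("pics/scene1.png")
m,st,k=seg(w,(0,0,120),(180,60,255),(215,130)); print("wheel blob",k,st)
P=np.array([plane("wrist",p,116,T)[:2] for p in hull(m)]);print(circ(P))
m,st,k=seg(sc,(0,0,110),(180,60,255),(285,205)); print("seat blob",k,st)
H=hull(m);P=np.array([plane("scene",p,160)[:2] for p in H]);print(circ(P))
m,st,k=seg(sc,(80,80,40),(100,255,255),(292,155)); print("flask blob",k,st)
P=H
c=w[70:220,160:400]; cv2.imwrite("pics/c3.png",np.vstack([cv2.resize(c,(560,350),interpolation=2),np.hstack([cv2.resize(sc[230:300,70:150],(280,245),interpolation=2),cv2.resize(cv2.imread("pics/side1.png")[255:325,330:410],(280,245),interpolation=2)])]))
E
```

```text
wheel blob 2 [  182    75   156   142 14407]
(array([ 530.5, -168. ,   79.4]), 0.26)
seat blob 29 [  169   110   149   173 11462]
(array([576.3, 177.5, 220.4]), 18.2)
flask blob 1 [ 274  126   40   67 2081]
```

View pics/c3.png

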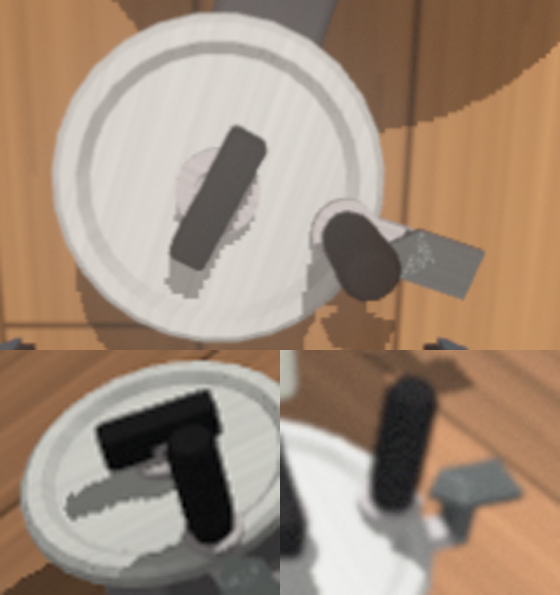

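Run:
```python
from m import *
T=np.load("T1.npy")
W=lambda x,y:(160+x/2.3333,70+y/2.3333); S=lambda x,y:(70+x/3.5,230+(y-350)/3.5); D=lambda x,y:(330+(x-280)/3.5,255+(y-350)/3.5)
print("handle top",tri(ray("wrist",W(369,271),T),ray("scene",S(192,438)),ray("side",D(410,387))),plane("wrist",W(369,271),190,T))
print("handle pts base wrist",plane("wrist",W(343,225),118,T))
a=plane("wrist",W(250,138),151,T);b=plane("wrist",W(188,253),151,T);print("wing",a,b,(a+b)/2,np.degrees(np.arctan2(*(a-b)[1::-1])),np.linalg.norm(a-b))
print("ptr plate",[plane("wrist",W(*p),116,T) for p in((410,230),(483,253),(465,298))])
ax=np.array([530.5,-168]);h=plane("wrist",W(369,271),190,T)[:2]-ax;print("handle r,ang",np.linalg.norm(h),np.degrees(np.arctan2(h[1],h[0])))
for a in(-12,-16,-20,-24):
    t=np.radians(a); s=ax+310*np.array([-np.sin(t),np.cos(t)])
    # seat overlay pixel check
    for n in("scene",):
        i=camera_info(n);th=np.linspace(0,2*np.pi,9)[:-1]
        q=np.c_[s[0]+170*np.cos(th),s[1]+170*np.sin(th),160+0*th]
        p=cv2.projectPoints(q,i["rvec"],i["tvec"],i["camera_matrix"],i["dist_coeffs"])[0][:,0]
        print(a,s.round(0),p.min(0).round(0),p.max(0).round(0))
# seat from scene by hand: visible rim px of crop c2 (400/300 scale)
f=lambda x,y:(60+x*.75,80+y*.75)
P=np.array([plane("scene",f(*p),160)[:2] for p in((147,152),(160,185),(188,205),(240,213),(300,200),(330,180),(343,155),(200,96),(165,118))]);print("seat",circ(P))
print("flask base",plane("scene",f(310,135),160)," ptr",plane("scene",f(297,212),150),plane("scene",f(325,215),150))
```

```text
handle top (array([ 592. , -188.1,  188.9]), [1.0, 1.0, 0.2]) [ 591.  -188.5  190. ]
handle pts base wrist [ 590.8 -186.6  118. ]
wing [ 544.8 -141.2  151. ] [ 517.8 -191.7  151. ] [ 531.3  -166.45  151.  ] 61.86865763593896 57.2647360947381
ptr plate [array([ 623.8, -189.5,  116. ]), array([ 660.6, -201. ,  116. ]), array([ 653.8, -224.3,  116. ])]
handle r,ang 63.87879147260067 -18.71858897867983
-12 [595. 135.] [160. 140.] [303. 229.]
-16 [616. 130.] [165. 143.] [310. 235.]
-20 [637. 123.] [170. 147.] [316. 241.]
-24 [657. 115.] [174. 151.] [323. 248.]
seat (array([632.7, 121.7, 165.3]), 2.67)
flask base [714.  206.1 160. ]  ptr [786.2  43.  150. ] [823.6  62.  150. ]
```

The handle's position is triangulated at (591,-188) with its top at z≈189, which agrees with the text's 190. The crank axis is (530.5,-168) and the pointer direction about -18.7°. The flask is about 60° counter-clockwise of the seat's pointer, so one clockwise turn. Next I'll descend onto the handle.

```bash
python3 -m jog '{"steps":[[[-0.05,0.94,0.3],[0,0,0]],[[-0.04,0.93,0.3],[0,0,0]],[[0,0,1],[0,0,0]],[[0,0,1],[0,0,0]],[[0,0,1],[0,0,0]],[[0,0,0.8],[0,0,0]],[[0,0,0.4],[0,0,0]],[[0,0,0.35],[0,0,0]],[[0,0,0],[0,0,0]],[[0,0,0],[0,0,0]]]}' 0.6
python3 - <<'E'
from h import *
w=cv2.cvtColor(read_camera("side"),cv2.COLOR_RGB2BGR)[200:360,260:460]; x=cv2.cvtColor(read_camera("wrist"),cv2.COLOR_RGB2BGR)
cv2.imwrite("pics/g1.png",np.hstack([cv2.resize(w,(400,320)),cv2.resize(x,(400,320))]))
E
```

```text
time_s: 2.8
tool_pos: [591.5, -188.8, 178.0]
tool_rot: [0.001, 0.707, 0.707, 0.0]
ft_force: [1.2, -0.6, 0.0]
finger_gap: 0.599
gripper_force: 0.0
```

View pics/g1.png

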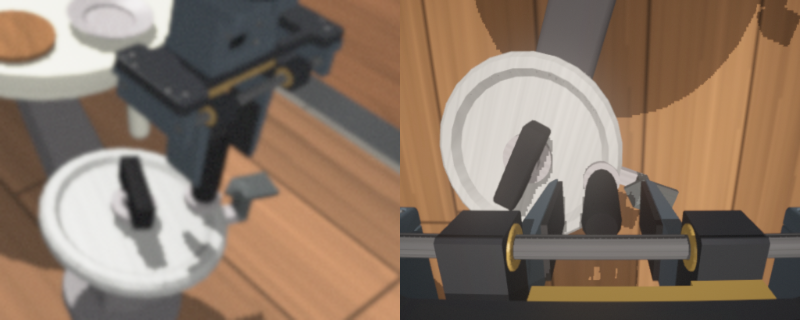

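The handle (600,200 in the composite) is centred between the fingers, and the tips clear the wing. I'll close the gripper.

```bash
python3 -m jog '{"steps":[[[0,0,0],[0,0,0]],[[0,0,0],[0,0,0]],[[0,0,0],[0,0,0]],[[0,0,0],[0,0,0]],[[0,0,0],[0,0,0]],[[0,0,0],[0,0,0]],[[0,0,0],[0,0,0]],[[0,0,0],[0,0,0]],[[0,0,0],[0,0,0]],[[0,0,0],[0,0,0]]]}' 0.2
python3 - <<'E'
# circle plan: clockwise from -18.7 deg, 30 steps of 12 deg, r=65, in units of 30 mm: tool x = world dy, tool y = world dx
import numpy as np
t=np.radians(-18.7-12*np.arange(31)); d=np.diff(65*np.c_[np.sin(t),np.cos(t)],axis=0)/30
print(d.round(2).tolist())
E
```

```text
time_s: 4.15
tool_pos: [591.2, -188.8, 177.3]
tool_rot: [0.0, 0.707, 0.707, 0.0]
ft_force: [2.4, -1.0, 0.9]
finger_gap: 0.279
gripper_force: 30.0
[[-0.41, -0.19], [-0.36, -0.27], [-0.3, -0.34], [-0.22, -0.4], [-0.13, -0.43], [-0.04, -0.45], [0.05, -0.45], [0.15, -0.43], [0.23, -0.39], [0.31, -0.33], [0.37, -0.26], [0.42, -0.18], [0.44, -0.09], [0.45, 0.01], [0.44, 0.1], [0.41, 0.19], [0.36, 0.27], [0.3, 0.34], [0.22, 0.4], [0.13, 0.43], [0.04, 0.45], [-0.05, 0.45], [-0.15, 0.43], [-0.23, 0.39], [-0.31, 0.33], [-0.37, 0.26], [-0.42, 0.18], [-0.44, 0.09], [-0.45, -0.01], [-0.44, -0.1]]
```

```bash
python3 -m jog '{"steps":[[[-0.2,-0.08,0],[0,0,0]],[[-0.21,-0.11,0],[0,0,0]],[[-0.36,-0.27,0],[0,0,0]],[[-0.3,-0.34,0],[0,0,0]],[[-0.22,-0.4,0],[0,0,0]],[[-0.13,-0.43,0],[0,0,0]],[[-0.04,-0.45,0],[0,0,0]],[[0.05,-0.45,0],[0,0,0]],[[0.08,-0.22,0],[0,0,0]],[[0,0,0],[0,0,0]]]}'
```

```text
time_s: 5.4
tool_pos: [507.6, -228.6, 177.3]
tool_rot: [-0.0, 0.707, 0.707, -0.001]
ft_force: [-2.4, -6.0, 2.2]
finger_gap: 0.279
gripper_force: 30.0
```

```bash
python3 -m jog '{"steps":[[[0.07,-0.21,0],[0,0,0]],[[0.23,-0.39,0],[0,0,0]],[[0.31,-0.33,0],[0,0,0]],[[0.37,-0.26,0],[0,0,0]],[[0.42,-0.18,0],[0,0,0]],[[0.44,-0.09,0],[0,0,0]],[[0.45,0.01,0],[0,0,0]],[[0.44,0.1,0],[0,0,0]],[[0.2,0.09,0],[0,0,0]],[[0,0,0],[0,0,0]]]}'
```

```text
time_s: 6.65
tool_pos: [471.0, -140.1, 177.2]
tool_rot: [-0.0, 0.707, 0.707, 0.0]
ft_force: [1.5, 1.4, 3.7]
finger_gap: 0.282
gripper_force: 30.0
```

```bash
python3 -m jog '{"steps":[[[0.21,0.1,0],[0,0,0]],[[0.36,0.27,0],[0,0,0]],[[0.3,0.34,0],[0,0,0]],[[0.22,0.4,0],[0,0,0]],[[0.13,0.43,0],[0,0,0]],[[0.04,0.45,0],[0,0,0]],[[-0.05,0.45,0],[0,0,0]],[[-0.15,0.43,0],[0,0,0]],[[-0.12,0.2,0],[0,0,0]],[[0,0,0],[0,0,0]]]}'
```

```text
time_s: 7.9
tool_pos: [564.2, -112.6, 177.2]
tool_rot: [0.0, 0.707, 0.707, 0.0]
ft_force: [1.4, 0.1, 5.7]
finger_gap: 0.28
gripper_force: 30.0
```

```bash
python3 -m jog '{"steps":[[[-0.11,0.18,0],[0,0,0]],[[-0.31,0.33,0],[0,0,0]],[[-0.37,0.26,0],[0,0,0]],[[-0.42,0.18,0],[0,0,0]],[[-0.44,0.09,0],[0,0,0]],[[-0.45,-0.02,0],[0,0,0]],[[-0.24,-0.05,0],[0,0,0]],[[-0.2,-0.06,0],[0,0,0]],[[0,0,0],[0,0,0]],[[0,0,0],[0,0,0]]]}'
python3 - <<'E'
from h import *
w=cv2.cvtColor(read_camera("side"),cv2.COLOR_RGB2BGR); x=cv2.cvtColor(read_camera("scene"),cv2.COLOR_RGB2BGR)[80:300,60:360]
cv2.imwrite("pics/g2.png",np.hstack([cv2.resize(w,(400,300)),cv2.resize(x,(400,300))]))
E
```

```text
time_s: 9.15
tool_pos: [591.0, -188.9, 177.3]
tool_rot: [0.001, 0.707, 0.707, 0.0]
ft_force: [5.0, -2.6, 0.3]
finger_gap: 0.277
gripper_force: 30.0
```

View pics/g2.png

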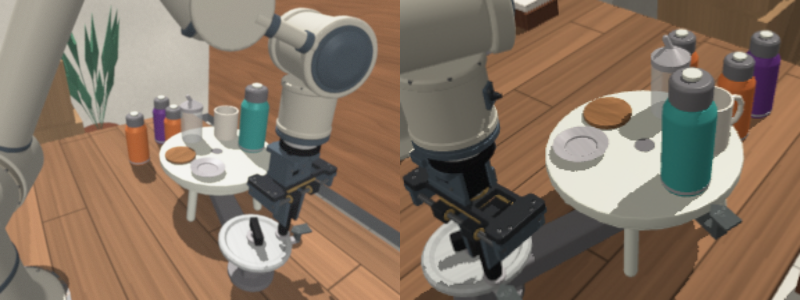

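The seat has turned 60° clockwise and the flask now stands at (687,175) in the composite, next to the seat pointer at (718,222). I'll check that in numbers, then release and rise.

```bash
python3 - <<'E'
from h import *
f=lambda x,y:(60+x*.75,80+y*.7333)
t=np.radians(-18.7);s=np.array([530.5,-168])+310*np.array([-np.sin(t),np.cos(t)]);print("seat",s)
for n,p in(("base",plane("scene",f(287,178),160)),("lid",plane("scene",f(292,74),355)),("ptr",plane("scene",f(320,222),150))):
    v=p[:2]-s;print(n,p,np.hypot(*v).round(0),np.degrees(np.arctan2(v[1],v[0])).round(1))
E
python3 -m jog '{"steps":[[[0,0,0],[0,0,0]],[[0,0,0],[0,0,0]],[[0,0,0],[0,0,0]],[[0,0,0],[0,0,0]],[[0,0,-0.3],[0,0,0]],[[0,0,-0.7],[0,0,0]],[[0,0,-1],[0,0,0]],[[0,0,-1],[0,0,0]],[[0,0,-1],[0,0,0]],[[0,0,0],[0,0,0]]]}' 0.6
```

```text
seat [629.89002708 125.6351861 ]
base [734.6  96.7 160. ] 109.0 -15.4
lid [736.8  87.5 355. ] 114.0 -19.6
ptr [819.5  54.  150. ] 203.0 -20.7
time_s: 10.5
tool_pos: [591.2, -189.1, 300.2]
tool_rot: [0.002, 0.707, 0.707, 0.001]
ft_force: [0.9, 0.0, -0.2]
finger_gap: 0.601
gripper_force: 0.0
```

```bash
python3 -m jog '{"steps":[[[0.24,-0.68,0],[0,0,0]],[[0.23,-0.68,0],[0,0,0]],[[0.23,-0.66,0],[0,0,0]],[[0,0,0],[0,0,0.95]],[[0,0,0],[0,0,0.95]],[[0,0,0],[0,0,0.85]],[[0,0,0.9],[0,0,0]],[[0,0,0.9],[0,0,0]],[[0,0,0.8],[0,0,0]],[[0,0,0],[0,0,0]]]}' 0.6
python3 - <<'E'
from h import *
T=pose(bot.observe());print(T.round(3).tolist())
x=cv2.cvtColor(read_camera("wrist"),cv2.COLOR_RGB2BGR);s=cv2.cvtColor(read_camera("side"),cv2.COLOR_RGB2BGR)[200:360,260:460]
i=camera_info("wrist");M=np.linalg.inv(T@i["T_tool_cam"])
# predicted wing top outline and handle mark
ax=np.array([530.5,-168]);a=np.radians(62.5);u=np.array([np.cos(a),np.sin(a)]);v=np.array([-u[1],u[0]])
q=np.array([[*(ax+i*32*u+j*9*v),151] for i,j in((1,1),(1,-1),(-1,-1),(-1,1))])
p=cv2.projectPoints(q,cv2.Rodrigues(M[:3,:3])[0],M[:3,3],i["camera_matrix"],i["dist_coeffs"])[0]
cv2.polylines(x,[p.astype(np.int32)],True,(0,0,255),1)
cv2.imwrite("pics/g3.png",np.hstack([cv2.resize(x,(500,375)),cv2.resize(s,(300,375))]))
E
```

```text
time_s: 11.75
tool_pos: [528.4, -167.2, 217.6]
tool_rot: [-0.002, 0.855, 0.519, -0.001]
ft_force: [-0.5, 0.3, -0.1]
finger_gap: 0.598
gripper_force: 0.0
[[0.462, 0.887, -0.003, 528.449], [0.887, -0.462, 0.002, -167.201], [-0.0, -0.004, -1.0, 217.643], [0.0, 0.0, 0.0, 1.0]]
```

View pics/g3.png

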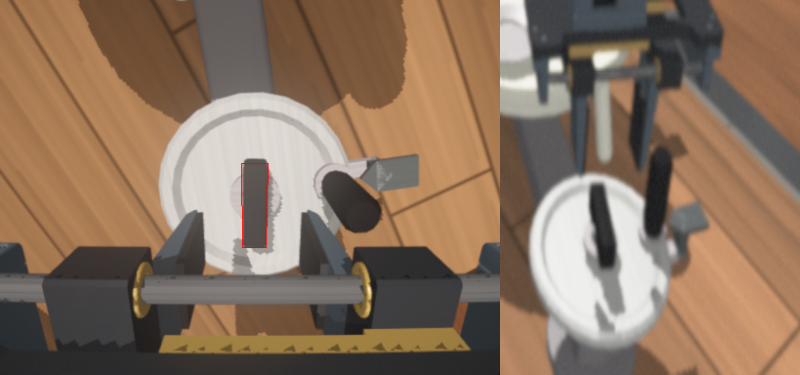

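The predicted wing outline (red, centre (255,205)) matches the real wing, the fingers straddle it, and the handle stays outside them. I'll nudge +2 mm in tool y and descend.

```bash
python3 -m jog '{"steps":[[[0.01,0.07,0.2],[0,0,0]],[[0,0,0.5],[0,0,0]],[[0,0,0.6],[0,0,0]],[[0,0,0.5],[0,0,0]],[[0,0,0.4],[0,0,0]],[[0,0,0.18],[0,0,0]],[[0,0,0],[0,0,0]],[[0,0,0],[0,0,0]],[[0,0,0],[0,0,0]],[[0,0,0],[0,0,0]]]}' 0.6
```

```text
time_s: 13.1
tool_pos: [531.7, -168.4, 148.1]
tool_rot: [0.0, 0.855, 0.519, 0.0]
ft_force: [0.1, -0.1, 0.4]
finger_gap: 0.6
gripper_force: 0.0
```

```bash
python3 -m jog '{"steps":[[[0,0,0],[0,0,0]],[[0,0,0],[0,0,0]],[[0,0,0],[0,0,0]],[[0,0,0],[0,0,0]],[[0,0,0],[0,0,0]],[[0,0,0],[0,0,0]],[[0,0,0],[0,0,0]],[[0,0,0],[0,0,0]],[[0,0,0],[0,0,0]],[[0,0,0],[0,0,0]]]}' 0.1
```

```text
time_s: 14.35
tool_pos: [530.4, -167.8, 147.7]
tool_rot: [-0.001, 0.855, 0.519, -0.001]
ft_force: [-6.6, 2.8, 4.8]
finger_gap: 0.194
gripper_force: 30.0
```

```bash
python3 -m jog '{"steps":[[[0,-0.04,0],[0,0,0.4]],[[0,0,0],[0,0,0.8]],[[0,0,0],[0,0,0.9]],[[0,0,0],[0,0,0.9]],[[0,0,0],[0,0,0.9]],[[0,0,0],[0,0,0.9]],[[0,0,0],[0,0,0.9]],[[0,0,0],[0,0,0.9]],[[0,0,0],[0,0,0.8]],[[0,0,0],[0,0,0]]]}'; python3 -c "
from rig import bot
s=bot.observe();print(s['torque'],s['joint_positions'])"
```

```text
time_s: 15.6
tool_pos: [530.7, -168.6, 147.7]
tool_rot: [0.001, 0.995, -0.101, 0.0]
ft_force: [0.2, -6.5, -3.9]
finger_gap: 0.196
gripper_force: 30.0
[-1.15206747  0.10413605 -0.04343715] [-4.14295410e-01  4.97867195e-01  1.61515824e+00 -1.19039513e-03
  1.02791243e+00  1.36015081e+00]
```

```bash
python3 -m jog '{"steps":[[[0,0,0],[0,0,0.2]],[[0,0,0],[0,0,0.2]],[[0,0,0],[0,0,0.2]],[[0,0,0],[0,0,0.1]],[[0,0,0],[0,0,0]],[[0,0,0],[0,0,0]],[[0,0,0],[0,0,0]],[[0,0,0],[0,0,0]],[[0,0,0],[0,0,0]],[[0,0,0],[0,0,0]]]}'; python3 -c "
from rig import bot
s=bot.observe();print(s['torque'])"
```

```text
time_s: 16.85
tool_pos: [530.6, -168.7, 147.7]
tool_rot: [0.001, 0.987, -0.161, 0.0]
ft_force: [-0.2, -6.9, -3.5]
finger_gap: 0.199
gripper_force: 30.0
[-1.31677643  0.15674782 -0.01444753]
```

```bash
python3 -m jog '{"steps":[[[0,0,0],[0,0,0]],[[0,0,0],[0,0,0]],[[0,0,0],[0,0,0]],[[0,0,0],[0,0,0]],[[0,0,-0.3],[0,0,0]],[[0,0,-0.7],[0,0,0]],[[0,0,-1],[0,0,0]],[[0,0,-1],[0,0,0]],[[0,0,-1],[0,0,0]],[[0,0,-1],[0,0,0]]]}' 0.6
python3 - <<'E'
from h import *
x=cv2.cvtColor(read_camera("wrist"),cv2.COLOR_RGB2BGR);s=cv2.cvtColor(read_camera("side"),cv2.COLOR_RGB2BGR)[120:360,200:460]
T=pose(bot.observe());i=camera_info("wrist");M=np.linalg.inv(T@i["T_tool_cam"])
t=np.radians(-18.7);u=np.array([np.cos(t),np.sin(t)]);v=np.array([-u[1],u[0]]);ax=np.array([530.5,-168])
q=[[*(ax+i*32*u+j*9*v),151] for i,j in((1,1),(1,-1),(-1,-1),(-1,1))]
c=[[*(ax+65*u+13*np.array([np.cos(k),np.sin(k)])),190] for k in np.linspace(0,6.28,25)]
for z in(q,c):
    p=cv2.projectPoints(np.array(z),cv2.Rodrigues(M[:3,:3])[0],M[:3,3],i["camera_matrix"],i["dist_coeffs"])[0]
    cv2.polylines(x,[p.astype(np.int32)],True,(0,0,255),1)
cv2.imwrite("pics/g4.png",np.hstack([cv2.resize(x,(440,330)),cv2.resize(s,(357,330))]))
E
```

```text
time_s: 18.1
tool_pos: [530.4, -167.8, 299.5]
tool_rot: [0.0, 0.987, -0.161, 0.0]
ft_force: [0.2, -0.2, 0.6]
finger_gap: 0.606
gripper_force: 0.0
```

View pics/g4.png

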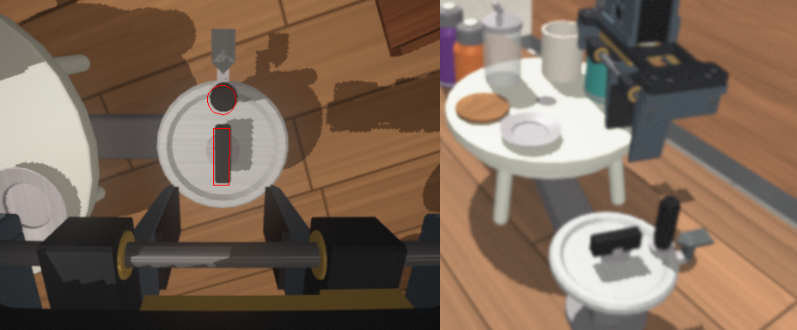

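The wing (222,155) lies in line with the pointer and the handle (222,98) sits on its predicted mark. The things on the seat are still standing, and nothing is being touched.

```bash
python3 -c "
from rig import bot
print(bot.close_job())"
```

```text
the job is handed in; nothing more can be done
None
```

The job is handed in at about 18 s of the 72 s allowed, but no verdict came back: I wound the crank one clockwise turn, bringing the flask to the seat's pointer and the handle back to its own, then turned the wing knob to about 1.57 rad, its stop; the final check was by camera.

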